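# Scrub the blue cup with the bottle brush

### The arm

A 7-joint arm with a two-finger parallel gripper is mounted at the origin on a cart in front of the work surface, level with it; the furniture and walls round the work are solid. World frame = base frame: x ahead of the robot, y to its left, z up, the work surface at z = 0. Lengths are in m, angles in rad, forces in N, time in s.
With the tool pointing down it reaches from about 0.425 to 0.875 m from the base axis. Payload 4.7 kg.
Tool frame: the origin (TCP) lies midway between the tips of the shut fingers; the grasp point (between the pads) lies 19 mm behind it (ctrl.grip_point_offset is the distance from the TCP to the grasp point, in m); z points along the fingers, y is the line along which they close (so a half turn about z gives the same grasp; the last joint's range is limited). The gripper opens to 87 mm and grips with 3 to 60 N. Pads are 19 mm wide; open, the fingers measure 117 mm over their backs; the gripper's body (75 mm by 190 mm) begins 51 mm behind the grasp point.
Start: joints at [-1.194, 0.321, -0.07, 1.45, 0.023, 1.371, -0.057], TCP at [0.231, 0.608, 0.223] pointing down, gripper open.
Joint ranges: [-2.86, 2.86], [-0.3, 2.09], [-1.38, 1.24], [0.06, 2.45], [-1.56, 4.7], [0.09, 2.05], [-2.69, 2.69]. Speed limits (rad/s): [2.57, 2.57, 3.14, 3.14, 3.14, 3.14, 3.14].

### API

Orientations are given as a rotation vector (axis times angle).
In Python, from bench import ctrl gives the robot as it stands. The module is installed in compiled form; this text tells all that it offers.
- The arm moves only by the shell command python3 -m handwheel 'ROWS' [OPENING] [FORCE]. ROWS is JSON, a list of rows, each an object of numbers: "x", "y", "z": the shift along the tool's x, y, z in m; "wx", "wy", "wz": the turn, a rotation vector about the tool's x, y, z in degrees. A call has 1 to 10 rows; each row is the pose to reach, as a shift and turn from the pose commanded when the call began, along the tool's axes at that moment; what a row does not reach only later rows make up. A row lasts 1/12 s, in which the tool goes at most 41.7 mm and 7.16 degrees, less where a joint would pass 70% of its speed; a pose out of reach is approached as far as the arm can. A call with a gripper value outside its range is refused whole. OPENING is the finger opening in m, from 0 to 0.087, set as the call begins (- or left out, the last holds). The fingers move at their own pace and stop on an object; FORCE is the grip in N (left out, the last holds). Time passes only in rows, so rows that repeat a pose let the fingers close. It gives the time, the measured TCP pose, the force, the opening and the grip force at its end, in the units of the state.
- ctrl.get_state(): the state, without advancing time (a new reading comes with each control period).
- ctrl.get_image(name): name is "scene" or "top" or "wrist"; returns a dict with "image" (420x560x3 uint8, red, green, blue), "K" (3x3 intrinsics, pixels), "k1" (the pictures are not rectified: a ray, as slopes to the right and down, at radius r is drawn at 1 + k1 r^2 times it, then the intrinsics apply), "world_to_cam" (4x4, takes a point from world to camera coordinates); the wrist camera has in their place "hand_eye" (4x4, takes a point from camera to tool coordinates, whose origin is the TCP and whose axes are the flange's). Camera axes: x right, y down, z forward; pixel columns grow to the right and rows downward; lengths in m; the calibration is good to about 2 mm. A picture is of the moment at which its call begins: read the wrist's pose just before it. There is no depth.
- ctrl.close_job(): hands the job in; it is judged then, once.
The state is a dict: "time": time; "joint_positions": joint angles; "qd": joint speeds; "joint_torque": joint torques, N m; "position": TCP position; "tool_rot": TCP orientation; "ft_force": force on the tool from outside, world axes, zero at the start; "torque": the same for the moment, N m; "grip_width": opening from 0.0 (shut) to 1.0 (fully open); "grip_force": force on a finger pad.
Only numpy, scipy, OpenCV 4.12 (cv2) and the standard library are available. Lean on these libraries where they do the work, as an engineer would, in place of code of your own. Each camera call takes 0.05 s, during which the arm holds its last target. There are 200 camera calls.

### The job

Scrub out the dark blue cup with the orange-handled bottle brush that stands in the speckled tumbler: push the brush down to the bottom of the blue cup, pull it up to the rim and push it down to the bottom again. Then stand the brush back in the tumbler, bristles down, and let go. Scrub no other cup, and leave all three upright where they stand.

Things in the scene. Friction and masses are not known exactly. Their poses are not given: they have to be found in the camera images.
- brush_center (a point): Centre (half-way up) of the bottle brush, 190 mm long; z runs along it from the bristles to the handle end. It starts upright, bristles down, loose in the speckled tumbler. Bristle head: white, stiff, 24 mm across, from the foot (95 mm below this point) to 35 mm below it, flat foot. Thin wire neck 20 mm. Orange round handle, 22 mm across, from 15 mm below to 95 mm above this point; grip it 50 to 70 mm above this point, from above, any yaw. 0.07 kg.
- blue_cup: Dark blue cup without handle, 75 mm across, 88 mm high, loose, 0.24 kg. Origin at the centre of its underside, z up. Inner floor 10 mm above the origin; the round inside tapers from about 60 mm wide at the rim to 40 mm at the floor. This is the cup to scrub.
- tumbler: Grey speckled tumbler, 83 mm across, 70 mm high, loose, 0.24 kg; the brush stands in it. Origin at the centre of its underside, z up. Inner floor 10 mm above the origin; the round inside tapers from about 70 mm wide at the rim to 46 mm at the floor. (A fridge door with an upright bar handle stands close by the robot's right, at x over 0.25 m and y under -0.48 m: keep clear of it.)
- white_cup: White cup without handle, 76 mm across, 85 mm high, loose; a bystander. Origin at the centre of its underside. The three cups stand in a row from left to right, in any order.
Things that resemble listed ones, but are neither listed nor needed, are in the scene too. What is meant by the part that bears brush_center is not turquoise or yellow, and is the smaller of those in its own colour.

How it is judged:
By the outcome, as a careful person would: the job done as asked, in the order asked, and still so for the second after the job is handed in, with the robot touching nothing.
It also fails if it takes over 61 s, if anything falls off the work surface, if the arm or the gripper's body presses on something with over 40 N, if the wrist force passes 120 N, or if a joint passes its speed limit or range.

## Working session

There is one attempt and no reset: what is moved stays moved. The work goes in short steps, Python scripts to look and compute and a shell command to move; the robot and the scene stay as the last step left them, time stands still between calls to the robot, and variables do not carry over. Pictures are saved under pics/ and viewed, at most 10 in all, crops included, and the job is handed in when it is done.

```bash
mkdir -p pics
cat > h.py <<'E'
import numpy as np,cv2
from bench import ctrl
from scipy.spatial.transform import Rotation as R
def ray(im,u,v,T=None):
    K=im['K'];d=np.array([(u-K[0,2])/K[0,0],(v-K[1,2])/K[1,1]]);s=d.copy()
    for _ in range(30): s=d/(1+im['k1']*(s@s))
    r=np.r_[s,1.]
    if T is None: T=np.linalg.inv(im['world_to_cam'])
    return T[:3,3],T[:3,:3]@r
def atz(im,u,v,z,T=None):
    o,d=ray(im,u,v,T);return o+d*(z-o[2])/d[2]
def proj(im,p,T=None):
    W=im['world_to_cam'] if T is None else np.linalg.inv(T)
    c=W[:3,:3]@np.array(p)+W[:3,3];s=c[:2]/c[2];s=s*(1+im['k1']*(s@s))
    return im['K'][:2,:2]@s+im['K'][:2,2]
def wristT(im,st):
    T=np.eye(4);T[:3,:3]=R.from_rotvec(st['tool_rot']).as_matrix();T[:3,3]=st['position'];return T@im['hand_eye']
E
python3 - <<'E'
from h import *
import pickle
st=ctrl.get_state();print(st)
d={}
for n in('scene','top','wrist'):
    d[n]=ctrl.get_image(n)
    cv2.imwrite(f'pics/{n}0.png',d[n]['image'][:,:,::-1])
d['st']=st
pickle.dump(d,open('d0.pkl','wb'))
E
```

```text
{'time': 0.0, 'joint_positions': array([-1.19388923,  0.32183152, -0.07007571,  1.45167407,  0.02261365,
        1.37078764, -0.05691416]), 'qd': array([-5.06115638e-04,  5.00098292e-05,  1.52453778e-03, -1.44615549e-04,
       -2.07873242e-03,  5.44769577e-05, -5.41214407e-04]), 'joint_torque': array([ 4.82808025e-05, -4.91281736e+01, -4.03738786e-01, -3.12536788e+01,
       -6.39250455e-02,  4.34551982e-02,  1.73414060e-04]), 'position': array([0.23054608, 0.60715135, 0.22145638]), 'tool_rot': array([-5.66717079e-01, -3.08981660e+00,  2.98360368e-03]), 'ft_force': array([-0.25500261, -0.05865533,  0.62159759]), 'torque': array([ 0.08040422, -0.00731356,  0.03607606]), 'grip_force': 0.0, 'grip_width': 0.9993615838614546}
```

View pics/scene0.png

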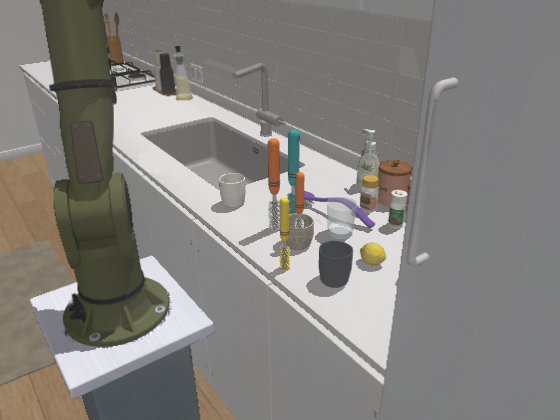

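View pics/top0.png

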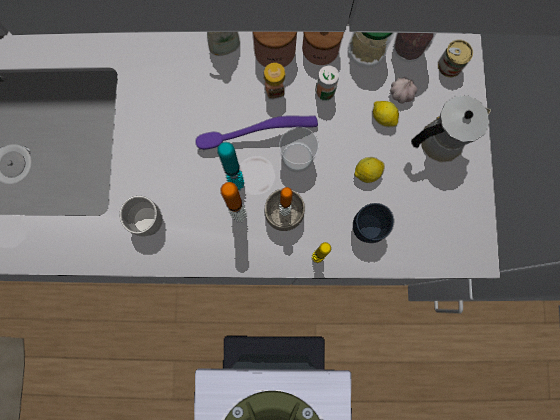

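The scene shows the short orange brush in the tumbler (scene 300,195; top 286,195), with the dark blue cup at top (373,223) and the white cup at (140,215). The larger orange brush (top 231,195), the teal one and the yellow one are decoys.

Run:
```python
from h import *
import pickle
d=pickle.load(open('d0.pkl','rb'));t=d['top'];s=d['scene']
for n,(u,v),z in [('tumbler',(285,209),.07),('blue',(373.5,223),.088),('white',(141,215),.085),('orangebig',(231,196),.25),('teal',(228,155),.25),('yellow',(321,252),.17),('moka',(464,120),.15),('handle brush',(286,195),.2)]: print(n,atz(t,u,v,z).round(3))
def tri(a,b):
    o1,d1=ray(t,*a);o2,d2=ray(s,*b);d1/=np.linalg.norm(d1);d2/=np.linalg.norm(d2)
    k=np.linalg.lstsq(np.c_[d1,-d2],o2-o1,rcond=None)[0];p,q=o1+k[0]*d1,o2+k[1]*d2
    return ((p+q)/2).round(4),np.linalg.norm(p-q).round(4)
print('brush top',tri((286,191),(299.5,174)),'big',tri((230,187),(273,141)),'teal',tri((227,147),(293,133)),'yel',tri((324,247),(284.5,199)))
a=cv2.resize(t['image'][170:270,180:320],None,fx=4,fy=4,interpolation=2)
b=cv2.resize(s['image'][160:300,250:360],None,fx=2.9,fy=2.9,interpolation=2)
b=cv2.resize(b,(314,400));cv2.imwrite('pics/c1.png',np.hstack([a[:400,:480],b])[:,:,::-1]);print(t['world_to_cam'].round(3)[:,3])
```

```text
tumbler [ 0.474 -0.024  0.07 ]
blue [ 0.443 -0.197  0.088]
white [0.457 0.263 0.085]
orangebig [0.463 0.07  0.25 ]
teal [0.534 0.076 0.25 ]
yellow [ 0.378 -0.086  0.17 ]
moka [ 0.635 -0.368  0.15 ]
handle brush [ 0.475 -0.023  0.2  ]
brush top (array([ 0.4828, -0.0227,  0.1956]), np.float64(0.0018)) big (array([0.4752, 0.073 , 0.2535]), np.float64(0.0055)) teal (array([0.5432, 0.0793, 0.2577]), np.float64(0.0061)) yel (array([ 0.3856, -0.0907,  0.1859]), np.float64(0.001))
[0.012 0.489 1.041 1.   ]
```

View pics/c1.png

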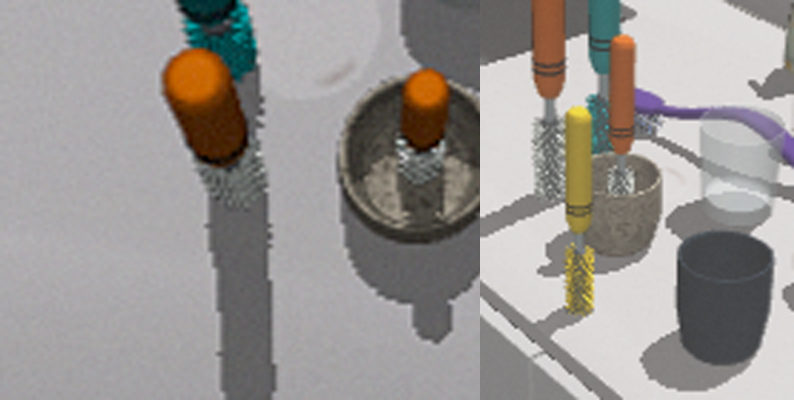

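The crop shows the small orange brush upright in the tumbler, with its axis near (0.475, -0.022). The tall decoys reach z≈0.26, so I'll raise the tool before crossing.

```bash
cat >> h.py <<'E'
def to(p,yaw=None):
    "shift in tool axes (mm) and tool turn (deg) to bring TCP to p, down, tool y at yaw deg"
    st=ctrl.get_state();A=R.from_rotvec(st['tool_rot'])
    out=A.inv().apply(np.array(p)-st['position'])*1000
    if yaw is not None:
        c,s=np.cos(np.radians(yaw)),np.sin(np.radians(yaw))
        B=R.from_matrix(np.array([[-s,c,0],[c,s,0],[0,0,-1]]).T.T)
        print('turn',(A.inv()*B).as_rotvec(degrees=True).round(2))
    print('shift mm',out.round(1),'t',round(st['time'],2),'F',st['ft_force'].round(1),'pos',st['position'].round(4))
E
python3 -m handwheel '[{"z":-0.04},{"z":-0.08},{"z":-0.11},{"z":-0.11}]' 0.087
python3 - <<'E'
from h import *
to((.475,-.022,.32),0)
E
```

```text
turn [-7.000e-02  5.000e-02  6.921e+01]
shift mm [-451.8 -501.7  -97.5] t 0.15 F [0.5 0.7 0.2] pos [0.2306 0.6073 0.2217]invalid input at $[0]: expected keys x, y, z, wx, wy, wz
```

```bash
python3 -m handwheel '[{"x":0,"y":0,"z":-0.04,"wx":0,"wy":0,"wz":0},{"x":0,"y":0,"z":-0.08,"wx":0,"wy":0,"wz":0},{"x":0,"y":0,"z":-0.1,"wx":0,"wy":0,"wz":0},{"x":0,"y":0,"z":-0.1,"wx":0,"wy":0,"wz":0}]' 0.087
python3 - <<'E'
from h import *
to((.475,-.022,.32),0)
E
```

```text
time: 0.48
position: [0.2313, 0.6097, 0.329]
tool_rot: [0.567, 3.089, 0.015]
ft_force: [0.2, 1.1, 0.8]
grip_width: 1.002
grip_force: 0.0
turn [ 0.48 -0.36 69.21]
shift mm [-452.  -504.1    3.9] t 0.48 F [0.2 1.1 0.8] pos [0.2313 0.6097 0.329 ]
```

```bash
python3 -m handwheel '[{"x":-0.023,"y":-0.025,"z":0,"wx":0,"wy":0,"wz":4},{"x":-0.046,"y":-0.05,"z":0,"wx":0,"wy":0,"wz":8},{"x":-0.07,"y":-0.075,"z":0,"wx":0,"wy":0,"wz":12},{"x":-0.093,"y":-0.1,"z":0,"wx":0,"wy":0,"wz":16},{"x":-0.116,"y":-0.126,"z":0,"wx":0,"wy":0,"wz":19},{"x":-0.14,"y":-0.15,"z":0,"wx":0,"wy":0,"wz":23},{"x":-0.163,"y":-0.176,"z":0,"wx":0,"wy":0,"wz":27},{"x":-0.186,"y":-0.2,"z":0,"wx":0,"wy":0,"wz":31},{"x":-0.21,"y":-0.226,"z":0,"wx":0,"wy":0,"wz":35},{"x":-0.226,"y":-0.252,"z":0,"wx":0,"wy":0,"wz":35}]'
python3 - <<'E'
from h import *
to((.46,-.022,.32),0)
E
```

```text
time: 1.32
position: [0.3537, 0.2892, 0.3217]
tool_rot: [1.477, 2.773, -0.002]
ft_force: [0.1, -1.0, 1.5]
grip_width: 1.001
grip_force: 0.0
turn [-3.000e-02  6.000e-02  3.392e+01]
shift mm [-317.5  -85.5    2. ] t 1.32 F [ 0.1 -1.   1.5] pos [0.3537 0.2892 0.3217]
```

```bash
python3 -m handwheel '[{"x":-0.035,"y":-0.009,"z":0,"wx":0,"wy":0,"wz":4},{"x":-0.07,"y":-0.018,"z":0,"wx":0,"wy":0,"wz":8},{"x":-0.105,"y":-0.028,"z":0,"wx":0,"wy":0,"wz":12},{"x":-0.14,"y":-0.037,"z":0,"wx":0,"wy":0,"wz":16},{"x":-0.175,"y":-0.046,"z":0,"wx":0,"wy":0,"wz":20},{"x":-0.21,"y":-0.056,"z":0,"wx":0,"wy":0,"wz":24},{"x":-0.245,"y":-0.065,"z":0,"wx":0,"wy":0,"wz":28},{"x":-0.28,"y":-0.075,"z":0,"wx":0,"wy":0,"wz":32},{"x":-0.317,"y":-0.085,"z":0.002,"wx":0,"wy":0,"wz":34},{"x":-0.317,"y":-0.085,"z":0.002,"wx":0,"wy":0,"wz":34}]'
python3 - <<'E'
from h import *
to((.475,-.022,.25),0)
st=ctrl.get_state();im=ctrl.get_image('wrist');T=wristT(im,st)
print('cam',T[:3,3].round(3),'proj brush top, tumbler',proj(im,(.475,-.022,.2),T),proj(im,(.475,-.022,.07),T))
im['T']=T
import pickle;pickle.dump(im,open('w1.pkl','wb'))
cv2.imwrite('pics/w1.png',im['image'][:,:,::-1])
E
```

```text
time: 2.15
position: [0.4612, -0.0267, 0.32]
tool_rot: [2.23, 2.209, -0.003]
ft_force: [0.6, -1.8, -0.5]
grip_width: 1.003
grip_force: 0.0
turn [ 0.02  0.19 -0.55]
shift mm [ 5.  13.7 70. ] t 2.15 F [ 0.6 -1.8 -0.5] pos [ 0.4612 -0.0267  0.32  ]
cam [0.461 0.058 0.482] proj brush top, tumbler [289.26905035 204.81532162] [284.61454739 178.11376405]
```

View pics/w1.png

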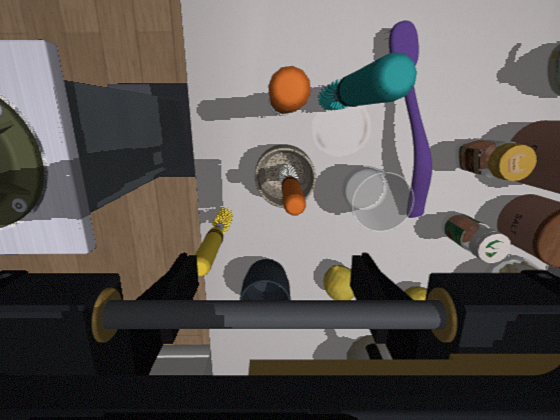

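The wrist view shows the brush handle end at (295,203), the handle's lower end near (288,181), and the tumbler rim centred at about (285,177). Everything is where I estimated.

Run:
```python
from h import *
import pickle
im=pickle.load(open('w1.pkl','rb'));T=im['T']
print('top',atz(im,294.5,204,.2,T).round(4),'low',atz(im,288,180.5,.09,T).round(4),'tumbler',atz(im,285,177,.07,T).round(4))
h=cv2.cvtColor(im['image'],cv2.COLOR_RGB2HSV);m=cv2.inRange(h,(5,170,80),(15,255,255));m[:150]=0;m[:,:260]=0;m[:,330:]=0;m[225:]=0
ys,xs=np.nonzero(m);print(xs.min(),xs.max(),ys.min(),ys.max())
for y in range(ys.min(),ys.max()+1,5): r=xs[ys==y];print(y,r.min(),r.max())
to((.478,-.022,.2),0)
```

```text
top [ 0.4798 -0.0213  0.2   ] low [ 0.4786 -0.0212  0.09  ] tumbler [ 0.4755 -0.0205  0.07  ]
284 304 179 214
179 288 293
184 287 298
189 290 300
194 288 302
199 286 304
204 284 304
209 286 303
214 292 297
turn [-0.04  0.05 -0.28]
shift mm [  0.7  17.5 119.9] t 2.2 F [ 0.4  0.7 -0.8] pos [ 0.4606 -0.0225  0.32  ]
```

```bash
python3 -m handwheel '[{"x":0.001,"y":0.018,"z":0.02,"wx":0,"wy":0,"wz":0},{"x":0.001,"y":0.018,"z":0.05,"wx":0,"wy":0,"wz":0},{"x":0.001,"y":0.018,"z":0.08,"wx":0,"wy":0,"wz":0},{"x":0.001,"y":0.018,"z":0.11,"wx":0,"wy":0,"wz":0},{"x":0.001,"y":0.018,"z":0.13,"wx":0,"wy":0,"wz":0},{"x":0.001,"y":0.018,"z":0.15,"wx":0,"wy":0,"wz":0},{"x":0.001,"y":0.018,"z":0.165,"wx":0,"wy":0,"wz":0},{"x":0.001,"y":0.018,"z":0.174,"wx":0,"wy":0,"wz":0},{"x":0.001,"y":0.018,"z":0.174,"wx":0,"wy":0,"wz":0}]'
python3 - <<'E'
from h import *
to((.479,-.021,.146),0)
st=ctrl.get_state();im=ctrl.get_image('wrist');T=wristT(im,st)
to((.479,-.021,.146),0)
cv2.imwrite('pics/w2.png',im['image'][:,:,::-1])
E
```

```text
time: 2.95
position: [0.4766, -0.0161, 0.1443]
tool_rot: [-2.214, -2.225, 0.005]
ft_force: [-0.6, 0.2, 1.1]
grip_width: 0.997
grip_force: 0.0
turn [-0.25  0.03  0.3 ]
shift mm [-4.9  2.3 -1.7] t 2.95 F [-0.6  0.2  1.1] pos [ 0.4766 -0.0161  0.1443]
turn [-0.12  0.01  0.28]
shift mm [-4.7  1.3 -0.2] t 3.0 F [0.8 0.6 0.6] pos [ 0.4777 -0.0163  0.1458]
```

View pics/w2.png

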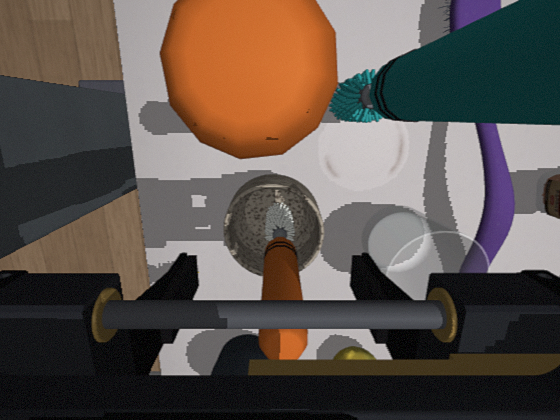

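The brush handle is between the fingers (handle column about 281, finger midline about 275). I'll shift 4.5 mm sideways and close.

```bash
python3 -m handwheel '[{"x":-0.0045,"y":0.001,"z":0,"wx":0,"wy":0,"wz":0},{"x":-0.0045,"y":0.001,"z":0,"wx":0,"wy":0,"wz":0},{"x":-0.0045,"y":0.001,"z":0,"wx":0,"wy":0,"wz":0}]'
python3 -m handwheel '[{"x":0,"y":0,"z":0,"wx":0,"wy":0,"wz":0},{"x":0,"y":0,"z":0,"wx":0,"wy":0,"wz":0},{"x":0,"y":0,"z":0,"wx":0,"wy":0,"wz":0},{"x":0,"y":0,"z":0,"wx":0,"wy":0,"wz":0},{"x":0,"y":0,"z":0,"wx":0,"wy":0,"wz":0},{"x":0,"y":0,"z":0,"wx":0,"wy":0,"wz":0},{"x":0,"y":0,"z":0,"wx":0,"wy":0,"wz":0},{"x":0,"y":0,"z":0,"wx":0,"wy":0,"wz":0},{"x":0,"y":0,"z":0,"wx":0,"wy":0,"wz":0},{"x":0,"y":0,"z":0,"wx":0,"wy":0,"wz":0}]' 0.005 35
```

```text
time: 3.25
position: [0.4804, -0.0217, 0.1476]
tool_rot: [2.217, 2.224, 0.003]
ft_force: [0.2, 0.5, 0.2]
grip_width: 0.998
grip_force: 0.0
time: 4.08
position: [0.4796, -0.0215, 0.1465]
tool_rot: [2.217, 2.226, 0.0]
ft_force: [0.3, 0.3, -0.3]
grip_width: 0.323
grip_force: 0.0
```

```bash
python3 -m handwheel '[{"x":0,"y":0,"z":0,"wx":0,"wy":0,"wz":0},{"x":0,"y":0,"z":0,"wx":0,"wy":0,"wz":0},{"x":0,"y":0,"z":0,"wx":0,"wy":0,"wz":0},{"x":0,"y":0,"z":0,"wx":0,"wy":0,"wz":0},{"x":0,"y":0,"z":0,"wx":0,"wy":0,"wz":0},{"x":0,"y":0,"z":0,"wx":0,"wy":0,"wz":0}]'
python3 -m handwheel '[{"x":0,"y":0,"z":-0.01,"wx":0,"wy":0,"wz":0},{"x":0,"y":0,"z":-0.03,"wx":0,"wy":0,"wz":0},{"x":0,"y":0,"z":-0.05,"wx":0,"wy":0,"wz":0},{"x":0,"y":0,"z":-0.07,"wx":0,"wy":0,"wz":0},{"x":0,"y":0,"z":-0.09,"wx":0,"wy":0,"wz":0},{"x":0,"y":0,"z":-0.11,"wx":0,"wy":0,"wz":0},{"x":0,"y":0,"z":-0.125,"wx":0,"wy":0,"wz":0},{"x":0,"y":0,"z":-0.13,"wx":0,"wy":0,"wz":0},{"x":0,"y":0,"z":-0.13,"wx":0,"wy":0,"wz":0},{"x":0,"y":0,"z":-0.13,"wx":0,"wy":0,"wz":0}]'
python3 - <<'E'
from h import *
to((.443,-.197,.2765),-22)
im=ctrl.get_image('top');s=ctrl.get_image('scene')
# refine cup & brush
a=cv2.resize(im['image'][150:270,240:420],None,fx=2.6,fy=2.6,interpolation=2);b=cv2.resize(s['image'][150:300,250:370],(250,312),interpolation=2)
cv2.imwrite('pics/t3.png',np.hstack([a,b])[:,:,::-1])
import pickle;pickle.dump(im,open('t3.pkl','wb'))
E
```

```text
time: 4.58
position: [0.4795, -0.0215, 0.1465]
tool_rot: [-2.217, -2.226, -0.0]
ft_force: [-0.1, 0.1, 0.2]
grip_width: 0.243
grip_force: 35.0
time: 5.42
position: [0.4793, -0.0215, 0.2763]
tool_rot: [-2.217, -2.225, 0.0]
ft_force: [-0.9, 0.5, -0.5]
grip_width: 0.247
grip_force: 35.0
turn [-1.000e-02 -0.000e+00  2.221e+01]
shift mm [-175.3  -37.    -0.3] t 5.42 F [-0.9  0.5 -0.5] pos [ 0.4793 -0.0215  0.2763]
```

View pics/t3.png

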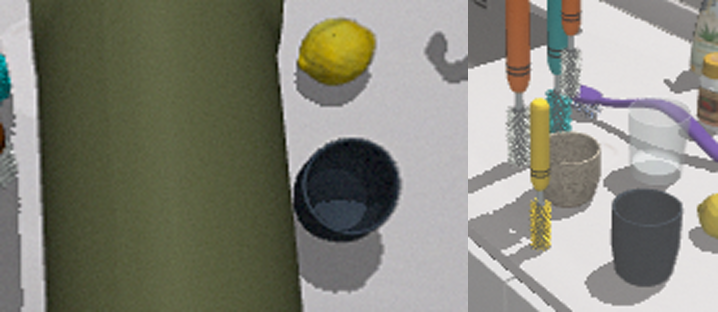

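The brush is held in the gripper, and in the full top picture the blue cup's rim centre is near (375,222). I'll cross to it at this height and check with the wrist camera.

```bash
python3 -m handwheel '[{"x":-0.015,"y":-0.003,"z":0,"wx":0,"wy":0,"wz":0},{"x":-0.04,"y":-0.008,"z":0,"wx":0,"wy":0,"wz":0},{"x":-0.065,"y":-0.013,"z":0,"wx":0,"wy":0,"wz":0},{"x":-0.09,"y":-0.018,"z":0,"wx":0,"wy":0,"wz":0},{"x":-0.115,"y":-0.023,"z":0,"wx":0,"wy":0,"wz":0},{"x":-0.14,"y":-0.028,"z":0,"wx":0,"wy":0,"wz":0},{"x":-0.16,"y":-0.032,"z":0,"wx":0,"wy":0,"wz":0},{"x":-0.175,"y":-0.035,"z":0,"wx":0,"wy":0,"wz":0},{"x":-0.1775,"y":-0.035,"z":0,"wx":0,"wy":0,"wz":0},{"x":-0.1775,"y":-0.035,"z":0,"wx":0,"wy":0,"wz":0}]'
python3 -m handwheel '[{"x":0,"y":0,"z":0,"wx":0,"wy":0,"wz":0},{"x":0,"y":0,"z":0,"wx":0,"wy":0,"wz":0},{"x":0,"y":0,"z":0,"wx":0,"wy":0,"wz":0}]'
python3 - <<'E'
from h import *
import pickle
st=ctrl.get_state();im=ctrl.get_image('wrist');T=wristT(im,st);im['T']=T
pickle.dump(im,open('w4.pkl','wb'))
print(proj(im,(.4445,-.199,.088),T),proj(im,st['position']-[0,0,.1365],T))
cv2.imwrite('pics/w4.png',im['image'][:,:,::-1])
E
```

```text
time: 6.35
position: [0.4446, -0.1996, 0.2758]
tool_rot: [-2.219, -2.222, 0.001]
ft_force: [-0.6, 0.5, -0.2]
grip_width: 0.245
grip_force: 35.0
time: 6.6
position: [0.4456, -0.1977, 0.2763]
tool_rot: [-2.214, -2.228, 0.0]
ft_force: [0.5, -0.7, -0.1]
grip_width: 0.244
grip_force: 35.0
[273.51832702 194.31004562] [274.54014209 205.4504179 ]
```

View pics/w4.png

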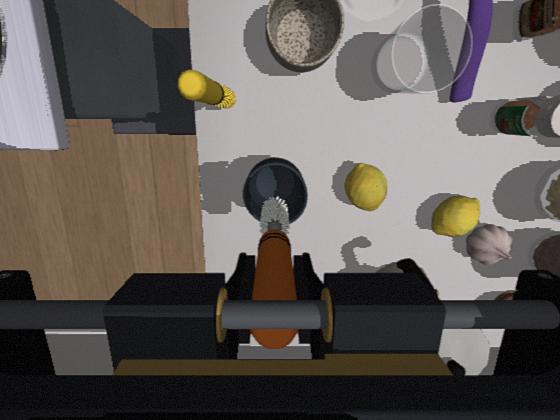

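The wrist view shows the blue rim centred at about (275,191) and the brush foot at (275,204), as predicted.

Run:
```python
from h import *
import pickle
im=pickle.load(open('w4.pkl','rb'));T=im['T']
print('blue rim',atz(im,275,191,.088,T).round(4),'foot',atz(im,275,205,.14,T).round(4),'tumbler',atz(im,304,31,.07,T).round(4))
p=atz(im,275,191,.088,T);to((p[0],p[1],.1475),0)
```

```text
blue rim [ 0.4462 -0.1951  0.088 ] foot [ 0.446  -0.1972  0.14  ] tumbler [ 0.475  -0.0302  0.07  ]
turn [-0.02 -0.01  0.33]
shift mm [  2.8   0.7 128.9] t 6.65 F [ 0.4 -0.2 -1.2] pos [ 0.4455 -0.1979  0.2764]
```

```bash
python3 -m handwheel '[{"x":0.001,"y":0,"z":0.015,"wx":0,"wy":0,"wz":0},{"x":0.001,"y":0,"z":0.035,"wx":0,"wy":0,"wz":0},{"x":0.001,"y":0,"z":0.055,"wx":0,"wy":0,"wz":0},{"x":0.001,"y":0,"z":0.075,"wx":0,"wy":0,"wz":0},{"x":0.001,"y":0,"z":0.09,"wx":0,"wy":0,"wz":0},{"x":0.001,"y":0,"z":0.105,"wx":0,"wy":0,"wz":0},{"x":0.001,"y":0,"z":0.115,"wx":0,"wy":0,"wz":0},{"x":0.001,"y":0,"z":0.122,"wx":0,"wy":0,"wz":0},{"x":0.001,"y":0,"z":0.127,"wx":0,"wy":0,"wz":0},{"x":0.001,"y":0,"z":0.127,"wx":0,"wy":0,"wz":0}]'
python3 -m handwheel '[{"x":0,"y":0,"z":0.001,"wx":0,"wy":0,"wz":0},{"x":0,"y":0,"z":0.002,"wx":0,"wy":0,"wz":0},{"x":0,"y":0,"z":0.003,"wx":0,"wy":0,"wz":0},{"x":0,"y":0,"z":0.003,"wx":0,"wy":0,"wz":0}]'
```

```text
time: 7.48
position: [0.4449, -0.1978, 0.149]
tool_rot: [-2.216, -2.225, 0.001]
ft_force: [0.3, 0.1, -0.3]
grip_width: 0.24
grip_force: 35.0
time: 7.82
position: [0.4454, -0.1981, 0.1468]
tool_rot: [2.217, 2.225, 0.001]
ft_force: [-0.0, 0.2, -0.8]
grip_width: 0.242
grip_force: 35.0
```

Contact has not shown yet, so I'll press a little further.

```bash
python3 -m handwheel '[{"x":0,"y":0,"z":0.001,"wx":0,"wy":0,"wz":0},{"x":0,"y":0,"z":0.001,"wx":0,"wy":0,"wz":0}]'
python3 -m handwheel '[{"x":0,"y":0,"z":0.001,"wx":0,"wy":0,"wz":0},{"x":0,"y":0,"z":0.001,"wx":0,"wy":0,"wz":0}]'
```

```text
time: 7.98
position: [0.4457, -0.1983, 0.1464]
tool_rot: [2.217, 2.225, 0.001]
ft_force: [-0.1, 0.5, 4.8]
grip_width: 0.245
grip_force: 35.0
time: 8.15
position: [0.446, -0.1984, 0.1463]
tool_rot: [2.217, 2.225, 0.002]
ft_force: [-1.9, 0.7, 10.4]
grip_width: 0.237
grip_force: 35.0
```

The foot is on the bottom at about 10 N. Next I pull up to the rim, with the foot at z≈0.083, and go down again.

```bash
python3 -m handwheel '[{"x":0,"y":0,"z":-0.01,"wx":0,"wy":0,"wz":0},{"x":0,"y":0,"z":-0.025,"wx":0,"wy":0,"wz":0},{"x":0,"y":0,"z":-0.04,"wx":0,"wy":0,"wz":0},{"x":0,"y":0,"z":-0.055,"wx":0,"wy":0,"wz":0},{"x":0,"y":0,"z":-0.067,"wx":0,"wy":0,"wz":0},{"x":0,"y":0,"z":-0.076,"wx":0,"wy":0,"wz":0},{"x":0,"y":0,"z":-0.076,"wx":0,"wy":0,"wz":0},{"x":0,"y":0,"z":-0.076,"wx":0,"wy":0,"wz":0},{"x":0,"y":0,"z":-0.076,"wx":0,"wy":0,"wz":0}]'
python3 -m handwheel '[{"x":0,"y":0,"z":0.01,"wx":0,"wy":0,"wz":0},{"x":0,"y":0,"z":0.025,"wx":0,"wy":0,"wz":0},{"x":0,"y":0,"z":0.04,"wx":0,"wy":0,"wz":0},{"x":0,"y":0,"z":0.052,"wx":0,"wy":0,"wz":0},{"x":0,"y":0,"z":0.062,"wx":0,"wy":0,"wz":0},{"x":0,"y":0,"z":0.069,"wx":0,"wy":0,"wz":0},{"x":0,"y":0,"z":0.073,"wx":0,"wy":0,"wz":0},{"x":0,"y":0,"z":0.0755,"wx":0,"wy":0,"wz":0},{"x":0,"y":0,"z":0.0755,"wx":0,"wy":0,"wz":0},{"x":0,"y":0,"z":0.0755,"wx":0,"wy":0,"wz":0}]'
```

```text
time: 8.9
position: [0.4447, -0.1979, 0.2198]
tool_rot: [-2.217, -2.225, 0.001]
ft_force: [0.5, -0.1, -1.1]
grip_width: 0.246
grip_force: 35.0
time: 9.73
position: [0.4451, -0.1984, 0.1463]
tool_rot: [-2.217, -2.225, 0.0]
ft_force: [-2.9, 0.7, 9.9]
grip_width: 0.241
grip_force: 35.0
```

```bash
python3 -m handwheel '[{"x":0,"y":0,"z":-0.01,"wx":0,"wy":0,"wz":0},{"x":0,"y":0,"z":-0.03,"wx":0,"wy":0,"wz":0},{"x":0,"y":0,"z":-0.05,"wx":0,"wy":0,"wz":0},{"x":0,"y":0,"z":-0.07,"wx":0,"wy":0,"wz":0},{"x":0,"y":0,"z":-0.09,"wx":0,"wy":0,"wz":0},{"x":0,"y":0,"z":-0.11,"wx":0,"wy":0,"wz":0},{"x":0,"y":0,"z":-0.125,"wx":0,"wy":0,"wz":0},{"x":0,"y":0,"z":-0.132,"wx":0,"wy":0,"wz":0},{"x":0,"y":0,"z":-0.132,"wx":0,"wy":0,"wz":0},{"x":0,"y":0,"z":-0.132,"wx":0,"wy":0,"wz":0}]'
python3 -m handwheel '[{"x":0.015,"y":0.003,"z":0,"wx":0,"wy":0,"wz":0},{"x":0.04,"y":0.008,"z":0,"wx":0,"wy":0,"wz":0},{"x":0.065,"y":0.013,"z":0,"wx":0,"wy":0,"wz":0},{"x":0.09,"y":0.018,"z":0,"wx":0,"wy":0,"wz":0},{"x":0.115,"y":0.023,"z":0,"wx":0,"wy":0,"wz":0},{"x":0.14,"y":0.028,"z":0,"wx":0,"wy":0,"wz":0},{"x":0.16,"y":0.031,"z":0,"wx":0,"wy":0,"wz":0},{"x":0.173,"y":0.032,"z":0,"wx":0,"wy":0,"wz":0},{"x":0.177,"y":0.032,"z":0,"wx":0,"wy":0,"wz":0},{"x":0.177,"y":0.032,"z":0,"wx":0,"wy":0,"wz":0}]'
python3 -m handwheel '[{"x":0,"y":0,"z":0,"wx":0,"wy":0,"wz":0},{"x":0,"y":0,"z":0,"wx":0,"wy":0,"wz":0},{"x":0,"y":0,"z":0,"wx":0,"wy":0,"wz":0}]'
python3 - <<'E'
from h import *
st=ctrl.get_state();im=ctrl.get_image('wrist');T=wristT(im,st)
print(proj(im,(.4755,-.0205,.07),T),proj(im,st['position']-[0,0,.1365],T))
to((.4765,-.021,.1465),0)
cv2.imwrite('pics/w5.png',im['image'][:,:,::-1])
E
```

```text
time: 10.57
position: [0.4452, -0.198, 0.2768]
tool_rot: [2.217, 2.226, 0.001]
ft_force: [0.1, -0.2, -1.7]
grip_width: 0.241
grip_force: 35.0
time: 11.4
position: [0.476, -0.0201, 0.2758]
tool_rot: [-2.214, -2.227, 0.003]
ft_force: [0.4, -0.3, -0.5]
grip_width: 0.246
grip_force: 35.0
time: 11.65
position: [0.4764, -0.0223, 0.277]
tool_rot: [-2.22, -2.223, 0.0]
ft_force: [-0.1, 0.8, -0.6]
grip_width: 0.244
grip_force: 35.0
[273.61213845 188.00479551] [274.48904739 205.40873159]
turn [ 0.01 -0.01  0.1 ]
shift mm [  1.1   0.  130.6] t 11.7 F [-0.3 -0.5 -0.3] pos [ 0.4765 -0.0221  0.2771]
```

View pics/w5.png

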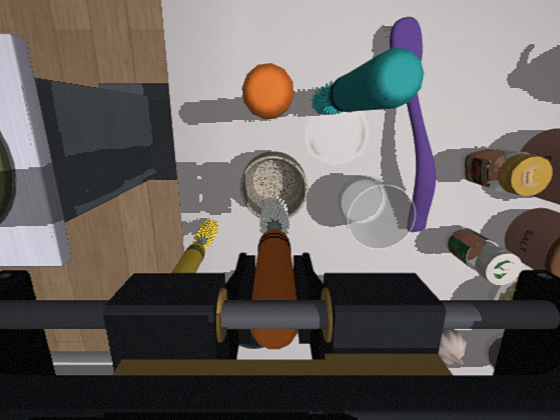

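The tumbler is centred at (273,185) under the brush, so I can lower it straight down.

```bash
python3 -m handwheel '[{"x":0.001,"y":0,"z":0.015,"wx":0,"wy":0,"wz":0},{"x":0.001,"y":0,"z":0.035,"wx":0,"wy":0,"wz":0},{"x":0.001,"y":0,"z":0.055,"wx":0,"wy":0,"wz":0},{"x":0.001,"y":0,"z":0.075,"wx":0,"wy":0,"wz":0},{"x":0.001,"y":0,"z":0.09,"wx":0,"wy":0,"wz":0},{"x":0.001,"y":0,"z":0.105,"wx":0,"wy":0,"wz":0},{"x":0.001,"y":0,"z":0.115,"wx":0,"wy":0,"wz":0},{"x":0.001,"y":0,"z":0.123,"wx":0,"wy":0,"wz":0},{"x":0.001,"y":0,"z":0.129,"wx":0,"wy":0,"wz":0},{"x":0.001,"y":0,"z":0.129,"wx":0,"wy":0,"wz":0}]'
python3 -m handwheel '[{"x":0,"y":0,"z":0.001,"wx":0,"wy":0,"wz":0},{"x":0,"y":0,"z":0.001,"wx":0,"wy":0,"wz":0},{"x":0,"y":0,"z":0.001,"wx":0,"wy":0,"wz":0}]'
```

```text
time: 12.53
position: [0.476, -0.0202, 0.1472]
tool_rot: [-2.217, -2.225, 0.002]
ft_force: [0.5, 0.1, 0.5]
grip_width: 0.244
grip_force: 35.0
time: 12.78
position: [0.4771, -0.02, 0.1477]
tool_rot: [2.217, 2.225, 0.002]
ft_force: [0.2, -0.5, -0.9]
grip_width: 0.243
grip_force: 35.0
```

```bash
python3 -m handwheel '[{"x":0,"y":0,"z":0.001,"wx":0,"wy":0,"wz":0},{"x":0,"y":0,"z":0.001,"wx":0,"wy":0,"wz":0},{"x":0,"y":0,"z":0.001,"wx":0,"wy":0,"wz":0}]'
python3 -m handwheel '[{"x":0,"y":0,"z":0.0005,"wx":0,"wy":0,"wz":0},{"x":0,"y":0,"z":0.0005,"wx":0,"wy":0,"wz":0},{"x":0,"y":0,"z":0.0005,"wx":0,"wy":0,"wz":0}]' - 6
```

```text
time: 13.03
position: [0.4769, -0.0199, 0.1465]
tool_rot: [2.217, 2.225, 0.001]
ft_force: [0.4, 0.9, 0.2]
grip_width: 0.242
grip_force: 35.0
time: 13.28
position: [0.4771, -0.0199, 0.1464]
tool_rot: [2.217, 2.225, 0.002]
ft_force: [-0.9, 0.4, 6.1]
grip_width: 0.248
grip_force: 6.0
```

```bash
python3 -m handwheel '[{"x":0,"y":0,"z":-0.001,"wx":0,"wy":0,"wz":0},{"x":0,"y":0,"z":-0.001,"wx":0,"wy":0,"wz":0},{"x":0,"y":0,"z":-0.001,"wx":0,"wy":0,"wz":0},{"x":0,"y":0,"z":-0.001,"wx":0,"wy":0,"wz":0},{"x":0,"y":0,"z":-0.001,"wx":0,"wy":0,"wz":0},{"x":0,"y":0,"z":-0.001,"wx":0,"wy":0,"wz":0},{"x":0,"y":0,"z":-0.001,"wx":0,"wy":0,"wz":0},{"x":0,"y":0,"z":-0.001,"wx":0,"wy":0,"wz":0},{"x":0,"y":0,"z":-0.001,"wx":0,"wy":0,"wz":0},{"x":0,"y":0,"z":-0.001,"wx":0,"wy":0,"wz":0}]' 0.08
python3 -m handwheel '[{"x":0,"y":0,"z":-0.015,"wx":0,"wy":0,"wz":0},{"x":0,"y":0,"z":-0.035,"wx":0,"wy":0,"wz":0},{"x":0,"y":0,"z":-0.055,"wx":0,"wy":0,"wz":0},{"x":0,"y":0,"z":-0.075,"wx":0,"wy":0,"wz":0},{"x":0,"y":0,"z":-0.095,"wx":0,"wy":0,"wz":0},{"x":0,"y":0,"z":-0.115,"wx":0,"wy":0,"wz":0},{"x":0,"y":0,"z":-0.135,"wx":0,"wy":0,"wz":0},{"x":0,"y":0,"z":-0.15,"wx":0,"wy":0,"wz":0},{"x":0,"y":0,"z":-0.16,"wx":0,"wy":0,"wz":0},{"x":0,"y":0,"z":-0.16,"wx":0,"wy":0,"wz":0}]'
python3 - <<'E'
from h import *
im=ctrl.get_image('wrist');s=ctrl.get_image('scene')
cv2.imwrite('pics/f.png',np.hstack([im['image'][:300,150:450],cv2.resize(s['image'][130:330,200:420],(330,300))])[:,:,::-1])
E
```

```text
time: 14.12
position: [0.4765, -0.02, 0.1466]
tool_rot: [2.217, 2.226, 0.0]
ft_force: [-0.1, -0.3, 0.4]
grip_width: 0.885
grip_force: 0.0
time: 14.95
position: [0.4776, -0.02, 0.3086]
tool_rot: [2.216, 2.224, 0.005]
ft_force: [0.2, -0.5, -0.0]
grip_width: 0.917
grip_force: 0.0
```

View pics/f.png

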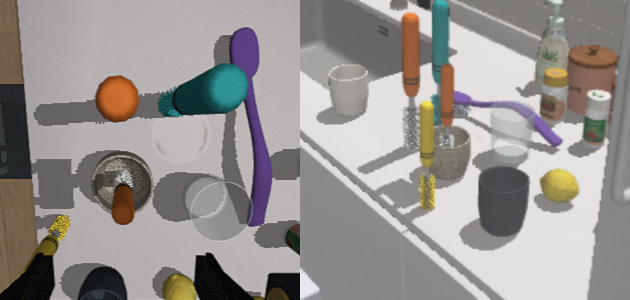

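The brush stands upright in the tumbler (crop 122,200), all three cups are upright in place, and the gripper is clear of everything.

```bash
python3 -c "
from bench import ctrl
print(ctrl.close_job())"
```

```text
the job is handed in; nothing more can be done
None
```

I scrubbed the blue cup down, up to the rim and down again, stood the orange brush back in the tumbler bristles down, and handed the job in at about 15 s with all three cups upright in place; the judge's verdict was not shown.

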